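# Eject the backup cartridge and pack it for transport

### The job

The orange backup cartridge goes off site today: press it down into its dock until the latch lets go and it springs up, then take hold of it, lift it out and stand it upright in the empty, yellow-edged pocket of the transport case, letting go only once it is down in the pocket. Leave the other cartridges as they are, still latched or standing in place, and do not disturb anything else on the desk.

Things in the scene. Friction and masses are not known exactly. Their poses are not given: they have to be found in the camera images.
- orange_mid (a point): Centre of the orange backup cartridge, upright flat box 80 mm (own x) by 26 mm (own y) by 110 mm tall (z). This point is its centre, 55 mm below its top. Starts latched in one of the dock's three bays, its top 10 mm above the dock's rim, own axes along the dock's. 0.15 to 0.31 kg.
- bay_mouth (a point): Centre of the middle bay's mouth, at rim height. How each bay works: a cartridge pressed down 5 to 8 mm (hard stop at 8; about 8 to 15 N) is unlatched for good; as the pressing finger goes back up, a spring lifts it to 55 mm above its start (top 65 mm above the rim), upright, loose on the ejector, its lower 45 mm still guided in the bay. Then grip it across its 26 mm and lift it straight out.
- dock: Dark desktop dock, 140 mm (x, from -56 to +84) by 168 mm (y) by 128 mm high to its rim, fixed to the desk. Origin on the desk under the centre of the middle bay. Three bays in a row along its y, at y = -56, 0 and +56 mm, each open at the top, 84 mm (x) by 30 mm (y). Cartridges stand in them with their axes along the dock's.
- blue_mid (a point): Centre of the blue backup cartridge, upright flat box 80 mm (own x) by 26 mm (own y) by 110 mm tall (z). This point is its centre, 55 mm below its top. Latched in another bay of the dock in the same way; it must stay latched.
- green_mid (a point): Centre of the green backup cartridge, upright flat box 80 mm (own x) by 26 mm (own y) by 110 mm tall (z). This point is its centre, 55 mm below its top. Latched in another bay of the dock in the same way; it must stay latched.
- free_pocket (a point): Centre of the floor of the empty pocket, outlined in yellow, in the grey padded transport case. The case is 136 mm (x) by 168 mm (y) by 70 mm high, fixed; its axes are this point's axes. The pocket is 92 mm (x) by 36 mm (y) and 60 mm deep (rim 60 mm above this point). The case's second pocket is 84 mm away along +y.
- grey_mid (a point): Centre of the grey backup cartridge, upright flat box 80 mm (own x) by 26 mm (own y) by 110 mm tall (z). This point is its centre, 55 mm below its top. It stands loose in the case's second pocket, its top 50 mm above the case's rim.
- mug: Blue mug, radius 40 mm, 92 mm high; origin under its centre. Bystander.
- stapler: Red and black stapler, 140 x 36 x 56 mm; origin under its centre. Bystander.
- tape: Tape dispenser with yellow roll, 150 x 55 x 86 mm; origin under its centre. Bystander.
- penpot: Metal pen pot with pens, radius 40 mm, 150 mm high with the pens; origin under its centre. Bystander.
- sanitiser: Clear sanitiser bottle with green cap, radius 30 mm, 150 mm high; origin under its centre. Bystander.

How it is judged (in metres and radians):
On the way, in this order (a step that is already met when the one before it is completed fails the run):
1. the orange cartridge, in its bay, is pressed down from above by at least 2.5 mm (x of orange_mid in the frame of dock between -0.01 and 0.01 m and y of orange_mid in the frame of dock between -0.07 and 0.07 m and z of orange_mid in the frame of dock below 0.0805 m), for 0.02 s.
2. it has sprung up by at least 45 mm and is still in its bay (x of orange_mid in the frame of dock between -0.01 and 0.01 m and y of orange_mid in the frame of dock between -0.07 and 0.07 m and z of orange_mid in the frame of dock between 0.128 and 0.148 m), for 0.1 s.
3. still held in the fingers, it is lowered upright into the free pocket to within 13 mm of its floor (x of orange_mid in the frame of free_pocket between -0.02 and 0.02 m and y of orange_mid in the frame of free_pocket between -0.02 and 0.02 m and z of orange_mid in the frame of free_pocket between 0.045 and 0.068 m and angle between orange_mid's own z axis and vertical below 0.25 rad and contact force between the fingers and orange above 0.5 N), for 0.1 s.
At the end, for the whole second after the job is handed in: Orange cartridge at rest in the yellow-edged pocket: centre within 20 mm of the pocket's centre in x and y, 45 to 64 mm above its floor, upright within 0.25 rad. Blue, green and grey cartridges within 20 mm, other listed things within 40 mm, of where they began (x of orange_mid in the frame of free_pocket between -0.02 and 0.02 m and y of orange_mid in the frame of free_pocket between -0.02 and 0.02 m and z of orange_mid in the frame of free_pocket between 0.045 and 0.064 m and angle between orange_mid's own z axis and vertical below 0.25 rad and linear speed of orange below 0.02 m/s and distance of each of blue_mid, green_mid, grey_mid from where it was at the start of the episode below 0.02 m and distance of each of mug, stapler, tape, penpot, sanitiser from where it was at the start of the episode below 0.04 m); the robot touches nothing.
It fails at once if another cartridge is sprung, or moved by more than 20 mm (distance of any of blue_mid, green_mid, grey_mid from where it was at the start of the episode above 0.02 m).
It fails at once if something else on the desk is moved by more than 40 mm (distance of any of mug, stapler, tape, penpot, sanitiser from where it was at the start of the episode above 0.04 m).
It also fails if it takes over 54 s, if anything falls off the work surface, if the arm or the gripper's body presses on something with over 40 N, if the wrist force passes 120 N, or if a joint passes its speed limit or range.

### The arm

A 6-joint arm with a two-finger parallel gripper is mounted at the origin on the work surface. World frame = base frame: x ahead of the robot, y to its left, z up, the work surface at z = 0. Lengths are in mm, angles in rad, forces in N, time in s.
With the tool pointing down it reaches from about 400 to 925 mm from the base axis. Payload 12.5 kg.
Tool frame: the origin (TCP) lies at the very end of the fingers, on their centre line; the grasp point (between the pads) lies grip_depth behind it (grip_depth is the distance from the TCP to the grasp point, in mm); z points along the fingers, y is the line along which they close (so a half turn about z gives the same grasp; the last joint's range is limited). The gripper opens to 95 mm and grips with 3 to 60 N. Pads are 20 mm wide; open, the fingers measure 119 mm over their backs; the gripper's body (75 mm by 180 mm) begins 59 mm behind the grasp point.
Start: joints at [1.125, 0.491, 1.559, -0, 1.092, -0.106], TCP at [208.297, 589.291, 175.761] pointing down, gripper open.
Joint ranges: [-3.1, 3.1], [-0.84, 2.19], [0.05, 2.79], [-1.13, 4.28], [0.06, 2.93], [-2.69, 2.69]. Speed limits (rad/s): [2.22, 2.22, 2.79, 3.14, 3.14, 3.14].

### API

Orientations are given as [roll, pitch, yaw] about the fixed x, y, z axes, in that order (R = Rz(yaw) Ry(pitch) Rx(roll)).
In Python, from cell import state, read_camera, job_done, grip_depth gives the robot as it stands.
- The arm moves only by the tool drive_tool, never from a script. Its argument "targets" is a list of rows, each an object with "jaw": the opening, from 0 (shut) to 1 (fully open); "travel": the shift along the tool's x, y, z in m, a list of three; "twist": the turn about the tool's z in rad. In form: [{"jaw": jaw, "travel": [tx, ty, tz], "twist": twist}, ...]. A call has 1 to 8 rows; each row is the pose to reach, as a shift and turn from the pose commanded when the call began, along the tool's axes at that moment; what a row does not reach only later rows make up. A row lasts 1/12 s, in which the tool goes at most 41.7 mm and 7.16 degrees, less where a joint would pass 70% of its speed; a pose out of reach is approached as far as the arm can. A call with a gripper value outside its range is refused whole. The fingers move at their own pace and stop on an object; the grip force is fixed at half the most. Time passes only in rows, so rows that repeat a pose let the fingers close. It gives the time, the measured TCP pose, the force, the opening and the grip force at its end, in the units of the state.
- state(): the state, without advancing time (a new reading comes with each control period).
- read_camera(name): name is "scene" or "top" or "wrist"; returns a dict with "frame" (480x640x3 uint8, red, green, blue), "fx", "fy", "cx", "cy" (pixels), "k1" (the pictures are not rectified: a ray, as slopes to the right and down, at radius r is drawn at 1 + k1 r^2 times it, then the intrinsics apply), "R" (3x3) and "t" (3): a world point X has camera coordinates R X + t. Camera axes: x right, y down, z forward; pixel columns grow to the right and rows downward; lengths in mm; the calibration is good to about 2 mm. A picture is of the moment at which its call begins. There is no depth.
- job_done(): hands the job in; it is judged then, once.
The state is a dict: "t": time; "joints": joint angles; "qvel": joint speeds; "tau": joint torques, N m; "eef_pos": TCP position; "tcp_rot": TCP orientation; "ft_force": force on the tool from outside, world axes, zero at the start; "moment": the same for the moment, N m; "opening": opening from 0.0 (shut) to 1.0 (fully open); "grip_force": force on a finger pad.
Only numpy, scipy, OpenCV 4.12 (cv2) and the standard library are available. Lean on these libraries where they do the work, as an engineer would, in place of code of your own. Each camera call takes 0.05 s, during which the arm holds its last target. There are 200 camera calls.

## Working session

There is one attempt and no reset: what is moved stays moved. The work goes in short steps, Python scripts to look and compute and a tool call to move; the robot and the scene stay as the last step left them, time stands still between calls to the robot, and variables do not carry over. Pictures are saved under pics/ and viewed, at most 10 in all, crops included, and the job is handed in when it is done.

Besides the shell and the picture viewer there is one more tool, called after "Emit:" by a JSON object that holds its "fn" and its "kwargs". drive_tool: Moves the arm, as the interface text tells. Its arguments: {"type":"object","properties":{"targets":{"type":"array"}},"required":["targets"]}

```bash
mkdir -p pics; ls
python3 - <<'E'
from cell import *
import cv2,numpy as np
print(state(),grip_depth)
for n in("scene","top"):
    c=read_camera(n);cv2.imwrite(f"pics/{n}0.png",c["frame"][:,:,::-1])
    np.save(f"pics/{n}0.npy",c,allow_pickle=True)
    print(n,{k:np.round(v,3).tolist() for k,v in c.items() if k!="frame"})
E
```

```text
pics
{'t': 0.0, 'joints': array([ 1.12538978e+00,  4.91544769e-01,  1.55946872e+00,  1.12211767e-05,
        1.09166816e+00, -1.05639788e-01]), 'qvel': array([-0.00046358, -0.0010671 ,  0.0006736 ,  0.00073949,  0.00145345,
       -0.00059417]), 'tau': array([-1.62000808e-03, -6.12628913e+01, -2.58179319e+01,  6.92262151e-02,
        4.82266804e-02, -1.07755075e-04]), 'eef_pos': array([208.16671047, 589.01007085, 175.16431772]), 'tcp_rot': array([-3.14051078e+00, -1.24724121e-04,  2.80182065e+00]), 'ft_force': array([-1.18878796,  0.00383712, -0.12222373]), 'moment': array([ 0.00209571,  0.00464669, -0.01776956]), 'grip_force': 0.0, 'opening': 0.9982569061291974} 18.8
scene {'fx': 434.59, 'fy': 434.59, 'cx': 317.771, 'cy': 238.07, 'k1': -0.085, 'R': [[0.182, 0.983, 0.01], [0.502, -0.084, -0.861], [-0.846, 0.162, -0.509]], 't': [-108.399, -192.687, 1776.764]}
top {'fx': 526.148, 'fy': 526.148, 'cx': 319.748, 'cy': 230.757, 'k1': -0.087, 'R': [[-0.012, -1.0, 0.006], [-0.998, 0.012, -0.065], [0.065, -0.007, -0.998]], 't': [5.973, 584.761, 1333.965]}
```

View pics/top0.png

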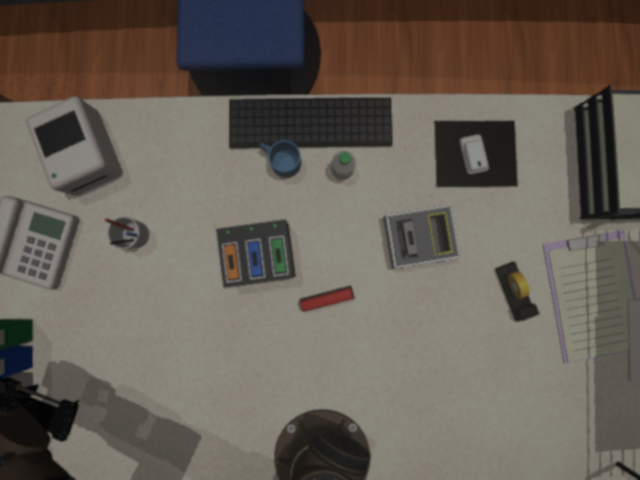

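View pics/scene0.png

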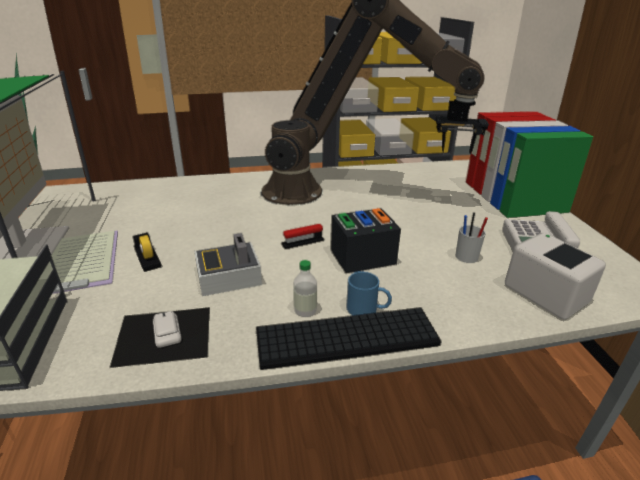

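The top view shows orange at about (231,262), blue at (255,257) and green at (279,256). The case has its yellow pocket at (440,233) and the grey cartridge at (408,238). The dock's wider side faces far (+x), so orange is in the +y bay.

```bash
cat > h.py <<'E'
import numpy as np,cv2
from cell import *
def ray(c,p,z):
    K=np.array([[c["fx"],0,c["cx"]],[0,c["fy"],c["cy"]],[0,0,1.]])
    q=cv2.undistortPoints(np.array(p,float).reshape(-1,1,2),K,np.array([c["k1"],0,0,0.]))[:,0]
    R=np.array(c["R"]);t=np.array(c["t"]);C=-R.T@t
    d=np.c_[q,np.ones(len(q))]@R
    return C+d*((z-C[2])/d[:,2])[:,None]
def blob(c,lo,hi,z,box=None,smin=110,vmin=50):
    h=cv2.cvtColor(c["frame"],cv2.COLOR_RGB2HSV)
    m=cv2.inRange(h,(lo,smin,vmin),(hi,255,255))
    if box:
        k=np.zeros_like(m);k[box[1]:box[3],box[0]:box[2]]=255;m&=k
    n=cv2.findContours(m,cv2.RETR_EXTERNAL,cv2.CHAIN_APPROX_NONE)[0]
    a=max(n,key=cv2.contourArea)[:,0]
    w=ray(c,a,z)[:,:2].astype(np.float32)
    (x,y),(s1,s2),an=cv2.minAreaRect(w)
    if s1<s2: an-=90;s1,s2=s2,s1
    an=(an+90)%180-90
    return dict(px=a.mean(0).round(1).tolist(),xy=np.round([x,y],1).tolist(),size=np.round([s1,s2],1).tolist(),yaw=round(float(np.radians(an)),3))
E
python3 - <<'E'
from h import *
c=np.load("pics/top0.npy",allow_pickle=True).item()
print("o",blob(c,5,20,138,(215,220,300,290)))
print("b",blob(c,100,125,138,(215,220,300,290)))
print("g",blob(c,50,85,138,(215,235,300,290)))
print("y",blob(c,21,35,70,(380,200,465,275),80))
print("grey ray",ray(c,[(408,238)],120))
E
```

```text
o {'px': [231.3, 261.5], 'xy': [506.9, 208.0], 'size': [79.5, 24.5], 'yaw': 0.122}
b {'px': [254.8, 258.5], 'xy': [513.9, 152.7], 'size': [78.1, 23.6], 'yaw': 0.12}
g {'px': [279.2, 267.2], 'xy': [493.3, 94.9], 'size': [16.4, 14.0], 'yaw': 1.56}
y {'px': [439.8, 233.2], 'xy': [572.4, -299.1], 'size': [102.3, 46.9], 'yaw': 0.151}
grey ray [[ 558.42094989 -210.57644246  120.        ]]
```

```bash
cat >> h.py <<'E'
from scipy.spatial.transform import Rotation as Ro
def go(x,y,z,yaw):
    s=state();r=s["tcp_rot"];R=Ro.from_euler("xyz",r)
    d=R.inv().apply(np.array([x,y,z])-s["eef_pos"])/1000
    tw=-((yaw-r[2]+np.pi/2)%np.pi-np.pi/2)
    print("at",s["eef_pos"].round(1),r.round(3),"F",s["ft_force"].round(1),"t",s["t"],"open",round(s["opening"],2),"-> travel",d.round(4),"twist",round(tw,3))
E
python3 -c "
from h import *
go(507,208,240,.121)"
```

```text
at [208.2 589.  175.2] [-3.141 -0.     2.802] F [-1.2  1.  -0.1] t 0.1 open 1.0 -> travel [-0.4087 -0.2597 -0.0646] twist -0.461
```

Emit:
{"fn": "drive_tool", "kwargs": {"targets": [{"jaw": 1,"travel": [0,0,-0.04],"twist": 0},{"jaw": 1,"travel": [-0.03,-0.02,-0.065],"twist": -0.1},{"jaw": 1,"travel": [-0.06,-0.038,-0.065],"twist": -0.2},{"jaw": 1,"travel": [-0.09,-0.057,-0.065],"twist": -0.3},{"jaw": 1,"travel": [-0.12,-0.076,-0.065],"twist": -0.4},{"jaw": 1,"travel": [-0.15,-0.095,-0.065],"twist": -0.46},{"jaw": 1,"travel": [-0.18,-0.114,-0.065],"twist": -0.46},{"jaw": 1,"travel": [-0.21,-0.133,-0.065],"twist": -0.46}]}}

```text
t: 0.77
eef_pos: [362.6, 392.3, 240.6]
tcp_rot: [-3.141, -0.0, -3.021]
ft_force: [1.0, 0.2, -0.7]
opening: 0.999
grip_force: 0.0
```

```bash
python3 -c "
from h import *
go(507,208,240,.121)"
```

```text
at [362.6 392.3 240.6] [-3.141 -0.    -3.021] F [ 1.   0.2 -0.7] t 0.7667 open 1.0 -> travel [-0.1211 -0.2004  0.0006] twist -0.0
```

Emit:
{"fn": "drive_tool", "kwargs": {"targets": [{"jaw": 1,"travel": [-0.017,-0.028,0],"twist": 0},{"jaw": 1,"travel": [-0.037,-0.061,0],"twist": 0},{"jaw": 1,"travel": [-0.057,-0.094,0],"twist": 0},{"jaw": 1,"travel": [-0.077,-0.127,0],"twist": 0},{"jaw": 1,"travel": [-0.097,-0.16,0],"twist": 0},{"jaw": 1,"travel": [-0.113,-0.187,0],"twist": 0},{"jaw": 1,"travel": [-0.121,-0.2,0],"twist": 0},{"jaw": 1,"travel": [-0.121,-0.2,0],"twist": 0}]}}

```text
t: 1.43
eef_pos: [507.7, 207.4, 240.2]
tcp_rot: [-3.141, -0.0, -3.025]
ft_force: [-0.7, -0.8, -0.4]
opening: 1.0
grip_force: 0.0
```

```bash
python3 -c "
from h import *
go(507,208,160,.121)
c=read_camera('wrist');cv2.imwrite('pics/w1.png',c['frame'][:,:,::-1])
try: print(blob(c,5,20,138,None))
except Exception as e: print(e)
"
```

```text
at [507.7 207.4 240.2] [-3.141 -0.    -3.025] F [-0.7 -0.8 -0.4] t 1.4333 open 1.0 -> travel [0.0005 0.0007 0.0802] twist -0.004
{'px': [320.1, 225.0], 'xy': [502.2, 210.0], 'size': [81.3, 26.2], 'yaw': 0.124}
```

View pics/w1.png

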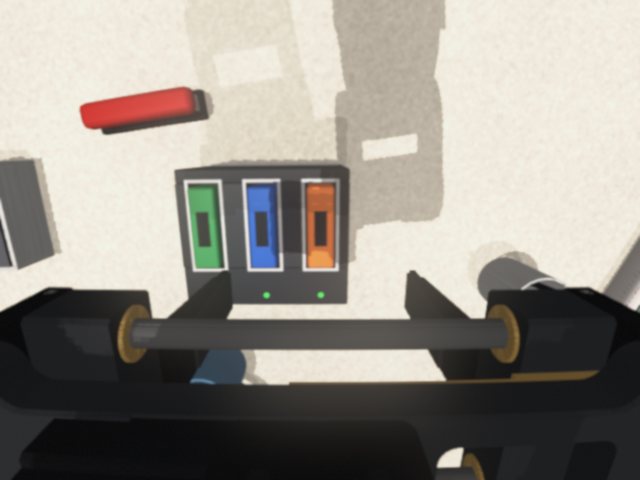

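The wrist view shows orange at (320,225), with blue and green to its left, and it agrees with the top view to a few mm. Next I shut the fingers, centre and descend.

Emit:
{"fn": "drive_tool", "kwargs": {"targets": [{"jaw": 0,"travel": [0.0035,0.002,0.02],"twist": 0},{"jaw": 0,"travel": [0.0035,0.002,0.04],"twist": 0},{"jaw": 0,"travel": [0.0035,0.002,0.05],"twist": 0},{"jaw": 0,"travel": [0.0035,0.002,0.05],"twist": 0},{"jaw": 0,"travel": [0.0035,0.002,0.065],"twist": 0},{"jaw": 0,"travel": [0.0035,0.002,0.08],"twist": 0},{"jaw": 0,"travel": [0.0035,0.002,0.09],"twist": 0},{"jaw": 0,"travel": [0.0035,0.002,0.09],"twist": 0}]}}

```text
t: 2.15
eef_pos: [501.6, 211.7, 149.7]
tcp_rot: [-3.141, -0.002, -3.021]
ft_force: [0.5, 0.8, 0.7]
opening: 0.497
grip_force: 0.0
```

Emit:
{"fn": "drive_tool", "kwargs": {"targets": [{"jaw": 0,"travel": [0,0,0],"twist": 0},{"jaw": 0,"travel": [0,0,0],"twist": 0},{"jaw": 0,"travel": [0,0,0],"twist": 0},{"jaw": 0,"travel": [0,0,0],"twist": 0},{"jaw": 0,"travel": [0,0,0],"twist": 0},{"jaw": 0,"travel": [0,0,0],"twist": 0},{"jaw": 0,"travel": [0,0,0],"twist": 0},{"jaw": 0,"travel": [0,0,0],"twist": 0}]}}

```text
t: 2.82
eef_pos: [502.4, 211.4, 150.8]
tcp_rot: [3.142, 0.0, -3.021]
ft_force: [-0.0, 0.8, 0.2]
opening: 0.006
grip_force: 0.0
```

```bash
python3 -c "
from h import *
go(504,209,132,.122)
"
```

```text
at [502.4 211.4 150.8] [ 3.142  0.    -3.021] F [-0.   0.8  0.2] t 2.8167 open 0.01 -> travel [-0.0013 -0.0026  0.0188] twist -0.002
```

Emit:
{"fn": "drive_tool", "kwargs": {"targets": [{"jaw": 0,"travel": [-0.001,-0.002,0.004],"twist": 0},{"jaw": 0,"travel": [-0.001,-0.002,0.008],"twist": 0},{"jaw": 0,"travel": [-0.001,-0.002,0.012],"twist": 0},{"jaw": 0,"travel": [-0.001,-0.002,0.014],"twist": 0},{"jaw": 0,"travel": [-0.001,-0.002,0.016],"twist": 0},{"jaw": 0,"travel": [-0.001,-0.002,0.018],"twist": 0},{"jaw": 0,"travel": [-0.001,-0.002,0.019],"twist": 0},{"jaw": 0,"travel": [-0.001,-0.002,0.019],"twist": 0}]}}

```text
t: 3.48
eef_pos: [503.5, 209.6, 131.5]
tcp_rot: [3.142, -0.0, -3.021]
ft_force: [-0.2, -0.4, -0.0]
opening: 0.002
grip_force: 0.0
```

```bash
python3 -c "
from h import *
go(504,209,132,.122)
for n in('wrist','scene'):
  c=read_camera(n);f=c['frame'][:,:,::-1]
  if n=='scene': f=cv2.resize(f[170:290,300:460],None,fx=4,fy=4)
  else: print(blob(c,5,20,138,None))
  cv2.imwrite(f'pics/{n}2.png',f)
"
```

```text
at [503.5 209.6 131.5] [ 3.142 -0.    -3.021] F [-0.2 -0.4 -0. ] t 3.4833 open 0.0 -> travel [-0.0004 -0.0006 -0.0005] twist -0.002
{'px': [316.0, 247.9], 'xy': [489.5, 207.9], 'size': [57.4, 26.4], 'yaw': 0.123}
```

View pics/scene2.png

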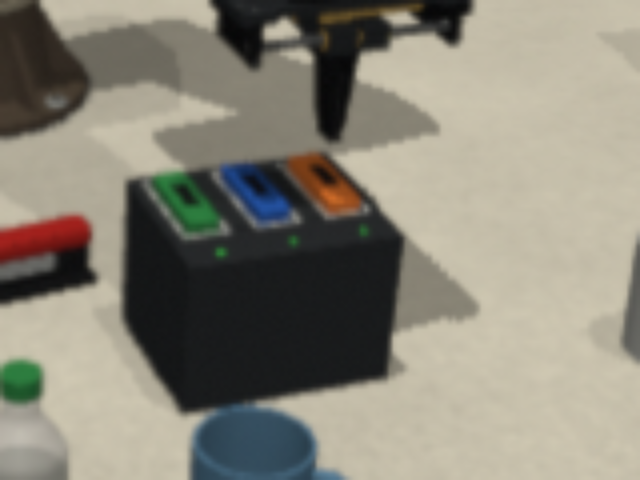

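The fingertip (crop (332,138), full image (383,204)) is visibly clear of orange (318,155). I'll check the calibration by triangulating both.

Run:
```python
from h import *
s=np.load("pics/scene0.npy",allow_pickle=True).item();T=np.load("pics/top0.npy",allow_pickle=True).item()
def proj(c,X):
    K=np.array([[c["fx"],0,c["cx"]],[0,c["fy"],c["cy"]],[0,0,1.]])
    return cv2.projectPoints(np.array([X],float),cv2.Rodrigues(np.array(c["R"]))[0],np.array(c["t"],float),K,np.array([c["k1"],0,0,0.]))[0].ravel().round(1)
print("tip in scene",proj(s,(503.5,209.6,131.5)),"orange top c",proj(s,(504,209,138)))
for z in(80,100,128,138,160):
    print(z,blob(s,5,20,z,(365,200,400,240))["xy"],blob(T,5,20,z,(215,220,300,290)), "tip at z",ray(s,[(383,204.5)],z)[0].round(0))
c=read_camera("top");cv2.imwrite("pics/top2.png",cv2.resize(c["frame"][200:300,190:330,::-1],None,fx=5,fy=5))
```

```text
tip in scene [380.6 214.8] orange top c [380.6 213. ]
80 [412.1, 244.1] {'px': [231.3, 261.5], 'xy': [507.4, 217.4], 'size': [83.3, 25.6], 'yaw': 0.122} tip at z [336. 276.  80.]
100 [448.7, 230.7] {'px': [231.3, 261.5], 'xy': [507.2, 214.1], 'size': [82.0, 25.2], 'yaw': 0.122} tip at z [375. 262. 100.]
128 [500.0, 211.9] {'px': [231.3, 261.5], 'xy': [507.0, 209.6], 'size': [80.2, 24.7], 'yaw': 0.122} tip at z [430. 242. 128.]
138 [518.3, 205.2] {'px': [231.3, 261.5], 'xy': [506.9, 208.0], 'size': [79.5, 24.5], 'yaw': 0.122} tip at z [449. 234. 138.]
160 [558.6, 190.5] {'px': [231.3, 261.5], 'xy': [506.7, 204.4], 'size': [78.1, 24.0], 'yaw': 0.122} tip at z [492. 219. 160.]
```

View pics/top2.png

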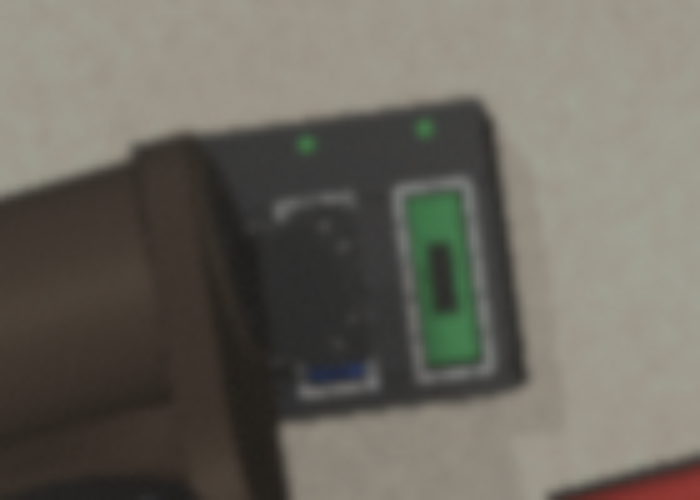

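View pics/wrist2.png

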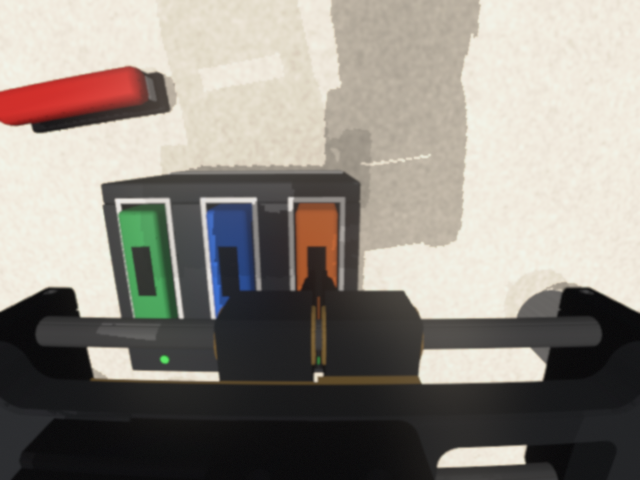

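The scene view puts the tip about 10 px (roughly 30 mm) above the reported TCP. I'll check the start picture and the wrist camera pose before pressing further.

Run:
```python
from h import *
s=np.load("pics/scene0.npy",allow_pickle=True).item()
K=np.array([[s["fx"],0,s["cx"]],[0,s["fy"],s["cy"]],[0,0,1.]])
def proj(X): return cv2.projectPoints(np.array(X,float).reshape(-1,3),cv2.Rodrigues(np.array(s["R"]))[0],np.array(s["t"],float),K,np.array([s["k1"],0,0,0.]))[0].reshape(-1,2).round(1)
p=np.array([208.3,589.3,175.8]);y=np.array([.334,.943,0])
print("start tips",proj([p-y*53,p+y*53]))
w=read_camera("wrist");st=state();print("wrist C - eef",(-np.array(w["R"]).T@w["t"]-st["eef_pos"]).round(1),np.round(w["R"],2).tolist(),st["joints"])
f=read_camera("scene")["frame"]
a=cv2.resize(s["frame"][80:180,400:500],None,fx=4,fy=4);b=cv2.resize(f[130:230,330:430],None,fx=4,fy=4)
cv2.imwrite("pics/tips.png",np.hstack([a,b])[:,:,::-1])
```

```text
start tips [[440.  159.8]
 [468.7 161.9]]
wrist C - eef [-71.5  -7.4 208.9] [[-0.12, 0.99, 0.0], [0.96, 0.12, 0.26], [0.26, 0.03, -0.97]] [ 2.73217117e-01  4.29881796e-01  1.80574894e+00  7.92270770e-05
  9.05677957e-01 -1.41786975e+00]
```

View pics/tips.png

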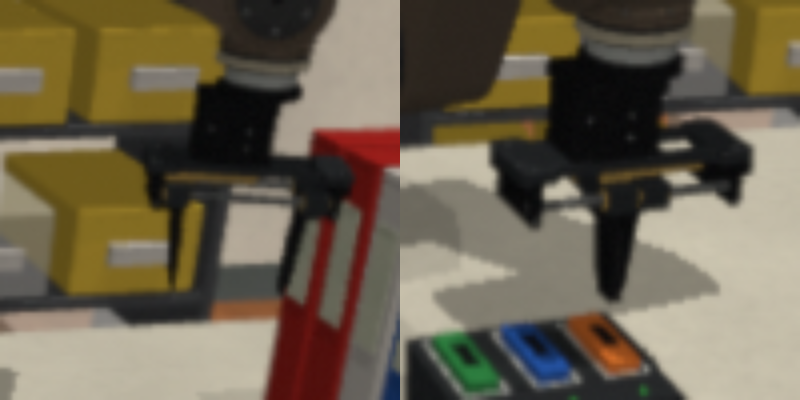

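The wrist views agree. Finger spacing against depth shows the real tips are about 30 mm behind the reported TCP, which also explains the zero force at z=131. I'll go down gently until there is contact.

Emit:
{"fn": "drive_tool", "kwargs": {"targets": [{"jaw": 0,"travel": [0,0,0.004],"twist": 0},{"jaw": 0,"travel": [0,0,0.008],"twist": 0},{"jaw": 0,"travel": [0,0,0.012],"twist": 0},{"jaw": 0,"travel": [0,0,0.014],"twist": 0},{"jaw": 0,"travel": [0,0,0.014],"twist": 0}]}}

```text
t: 4.15
eef_pos: [503.3, 209.5, 117.0]
tcp_rot: [-3.141, -0.001, -3.021]
ft_force: [-0.5, 0.3, -0.3]
opening: 0.006
grip_force: 0.0
```

Emit:
{"fn": "drive_tool", "kwargs": {"targets": [{"jaw": 0,"travel": [0,0,0.002],"twist": 0},{"jaw": 0,"travel": [0,0,0.004],"twist": 0},{"jaw": 0,"travel": [0,0,0.004],"twist": 0}]}}

```text
t: 4.4
eef_pos: [503.5, 209.5, 113.4]
tcp_rot: [3.142, -0.0, -3.021]
ft_force: [-0.3, -0.2, 0.7]
opening: 0.002
grip_force: 0.0
```

Emit:
{"fn": "drive_tool", "kwargs": {"targets": [{"jaw": 0,"travel": [0,0,0.002],"twist": 0},{"jaw": 0,"travel": [0,0,0.003],"twist": 0},{"jaw": 0,"travel": [0,0,0.003],"twist": 0}]}}

```text
t: 4.65
eef_pos: [503.5, 209.5, 110.5]
tcp_rot: [3.142, -0.0, -3.021]
ft_force: [-0.1, -0.3, 0.3]
opening: 0.004
grip_force: 0.0
```

Run:
```python
from h import *
go(504,209,105,.122)
f=read_camera("scene")["frame"];w=read_camera("wrist");print(w["fx"],w["cx"],w["cy"])
cv2.imwrite("pics/c3.png",np.hstack([cv2.resize(f[130:230,330:430],(400,400)),cv2.resize(w["frame"][150:350,220:420],(400,400))])[:,:,::-1])
```

```text
at [503.5 209.5 110.5] [ 3.142 -0.    -3.021] F [-0.1 -0.3  0.3] t 4.65 open 0.0 -> travel [-0.0004 -0.0006  0.0055] twist -0.002
335.135229629856 318.16218363541475 242.61751358923794
```

View pics/c3.png

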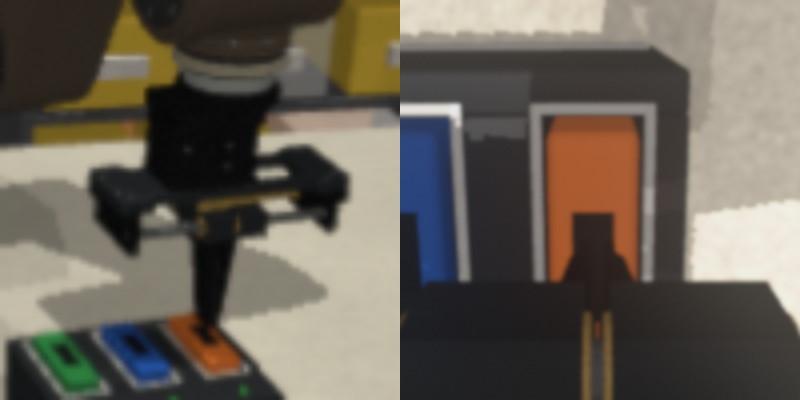

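The tip (left crop (210,328)) is now just over the orange top and centred on it in the wrist crop (595,270). I'll continue in small steps.

Emit:
{"fn": "drive_tool", "kwargs": {"targets": [{"jaw": 0,"travel": [0,0,0.002],"twist": 0},{"jaw": 0,"travel": [0,0,0.003],"twist": 0},{"jaw": 0,"travel": [0,0,0.003],"twist": 0}]}}

```text
t: 5.0
eef_pos: [503.5, 209.5, 107.5]
tcp_rot: [-3.142, -0.0, -3.021]
ft_force: [-0.2, -0.4, -1.1]
opening: 0.006
grip_force: 0.0
```

Emit:
{"fn": "drive_tool", "kwargs": {"targets": [{"jaw": 0,"travel": [0,0,0.002],"twist": 0},{"jaw": 0,"travel": [0,0,0.003],"twist": 0},{"jaw": 0,"travel": [0,0,0.003],"twist": 0}]}}

```text
t: 5.25
eef_pos: [503.5, 209.5, 104.5]
tcp_rot: [3.142, -0.0, -3.021]
ft_force: [1.0, -0.5, 0.1]
opening: 0.002
grip_force: 0.0
```

Emit:
{"fn": "drive_tool", "kwargs": {"targets": [{"jaw": 0,"travel": [0,0,0.001],"twist": 0},{"jaw": 0,"travel": [0,0,0.002],"twist": 0},{"jaw": 0,"travel": [0,0,0.002],"twist": 0}]}}

```text
t: 5.5
eef_pos: [503.5, 209.5, 102.5]
tcp_rot: [3.142, -0.0, -3.021]
ft_force: [-0.3, 0.3, -0.1]
opening: 0.008
grip_force: 0.0
```

Emit:
{"fn": "drive_tool", "kwargs": {"targets": [{"jaw": 0,"travel": [0,0,0.001],"twist": 0},{"jaw": 0,"travel": [0,0,0.002],"twist": 0},{"jaw": 0,"travel": [0,0,0.002],"twist": 0}]}}

```text
t: 5.75
eef_pos: [503.5, 209.6, 100.5]
tcp_rot: [3.142, -0.0, -3.021]
ft_force: [-0.2, 0.2, -0.4]
opening: 0.004
grip_force: 0.0
```

Emit:
{"fn": "drive_tool", "kwargs": {"targets": [{"jaw": 0,"travel": [0,0,0.001],"twist": 0},{"jaw": 0,"travel": [0,0,0.002],"twist": 0},{"jaw": 0,"travel": [0,0,0.002],"twist": 0}]}}

```text
t: 6.0
eef_pos: [503.5, 209.6, 98.8]
tcp_rot: [3.141, -0.0, -3.021]
ft_force: [-1.5, -0.9, 4.7]
opening: 0.005
grip_force: 2.2
```

Run:
```python
from h import *
go(504,209,98,.122)
c=read_camera("scene");print(blob(c,5,20,138,(365,200,400,240)))
f=c["frame"];cv2.imwrite("pics/c4.png",cv2.resize(f[170:250,330:430],(800,600))[:,:,::-1])
```

```text
at [503.5 209.6  98.8] [ 3.141 -0.    -3.021] F [-1.5 -0.9  4.7] t 6.0 open 0.0 -> travel [-0.0004 -0.0006  0.0008] twist -0.002
{'px': [380.2, 215.6], 'xy': [519.3, 203.6], 'size': [93.0, 34.6], 'yaw': 0.138}
```

View pics/c4.png

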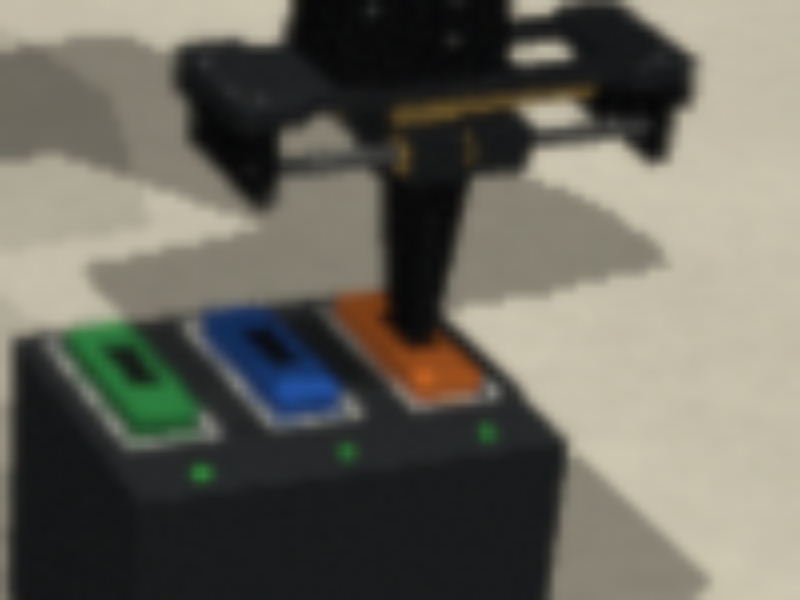

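Contact: 4.7 N at z=98.8, tip on the orange top at crop (415,335). True tip is therefore about 39 mm behind the reported TCP. I'll press about 6 mm more.

Emit:
{"fn": "drive_tool", "kwargs": {"targets": [{"jaw": 0,"travel": [0,0,0.002],"twist": 0},{"jaw": 0,"travel": [0,0,0.004],"twist": 0},{"jaw": 0,"travel": [0,0,0.0055],"twist": 0},{"jaw": 0,"travel": [0,0,0.0065],"twist": 0},{"jaw": 0,"travel": [0,0,0.0065],"twist": 0}]}}

```text
t: 6.47
eef_pos: [503.5, 209.6, 92.6]
tcp_rot: [3.141, 0.0, -3.021]
ft_force: [-1.4, -0.9, 6.0]
opening: 0.001
grip_force: 2.9
```

Emit:
{"fn": "drive_tool", "kwargs": {"targets": [{"jaw": 0,"travel": [0,0,0.001],"twist": 0},{"jaw": 0,"travel": [0,0,0.0015],"twist": 0},{"jaw": 0,"travel": [0,0,0.0015],"twist": 0}]}}

```text
t: 6.72
eef_pos: [503.7, 209.7, 91.4]
tcp_rot: [3.141, 0.001, -3.021]
ft_force: [-2.9, -0.5, 10.0]
opening: 0.007
grip_force: 4.8
```

Emit:
{"fn": "drive_tool", "kwargs": {"targets": [{"jaw": 0,"travel": [0,0,-0.008],"twist": 0},{"jaw": 0,"travel": [0,0,-0.02],"twist": 0},{"jaw": 0,"travel": [0,0,-0.032],"twist": 0},{"jaw": 0,"travel": [0,0,-0.044],"twist": 0},{"jaw": 0,"travel": [0,0,-0.056],"twist": 0},{"jaw": 0,"travel": [0,0,-0.07],"twist": 0},{"jaw": 0,"travel": [0,0,-0.09],"twist": 0},{"jaw": 0.6,"travel": [0,0,-0.09],"twist": 0}]}}

```text
t: 7.38
eef_pos: [504.9, 210.0, 184.1]
tcp_rot: [3.141, 0.005, -3.021]
ft_force: [0.7, -0.6, 0.5]
opening: 0.039
grip_force: 0.0
```

Emit:
{"fn": "drive_tool", "kwargs": {"targets": [{"jaw": 0.65,"travel": [0,0,-0.01],"twist": 0},{"jaw": 0.65,"travel": [0,0,-0.01],"twist": 0},{"jaw": 0.65,"travel": [0,0,-0.01],"twist": 0},{"jaw": 0.65,"travel": [0,0,-0.01],"twist": 0},{"jaw": 0.65,"travel": [0,0,-0.01],"twist": 0},{"jaw": 0.65,"travel": [0,0,-0.01],"twist": 0},{"jaw": 0.65,"travel": [0,0,-0.01],"twist": 0},{"jaw": 0.65,"travel": [0,0,-0.01],"twist": 0}]}}

```text
t: 8.05
eef_pos: [503.5, 209.5, 190.5]
tcp_rot: [3.142, -0.0, -3.021]
ft_force: [0.2, 0.5, 1.0]
opening: 0.576
grip_force: 0.0
```

Run:
```python
from h import *
go(504,209,110,.122)
w=read_camera("wrist");print(blob(w,5,20,193))
c=read_camera("scene");print(blob(c,5,20,193,(355,170,410,240)))
f=c["frame"]
cv2.imwrite("pics/c5.png",np.hstack([cv2.resize(f[130:250,330:450],(400,400)),cv2.resize(w["frame"][130:370,200:440],(400,400))])[:,:,::-1])
```

```text
at [503.5 209.5 190.5] [ 3.142 -0.    -3.021] F [0.2 0.5 1. ] t 8.05 open 0.58 -> travel [-0.0004 -0.0006  0.0805] twist -0.002
{'px': [316.3, 258.0], 'xy': [497.8, 208.7], 'size': [85.3, 25.8], 'yaw': 0.12}
{'px': [380.9, 207.6], 'xy': [567.4, 186.2], 'size': [196.8, 54.3], 'yaw': -0.339}
```

View pics/c5.png

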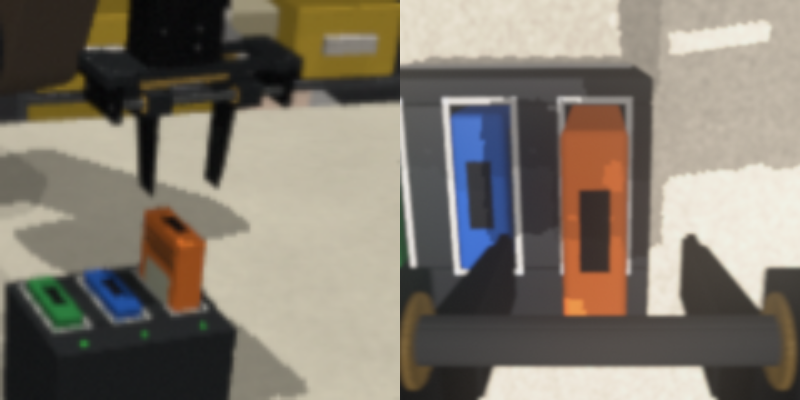

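Orange has sprung up and sits midway between the open fingers (wrist crop: orange at 595, fingers at 510 and 685). Blue and green are still flush. I'll descend and grip, allowing for the 39 mm offset.

Emit:
{"fn": "drive_tool", "kwargs": {"targets": [{"jaw": 0.65,"travel": [0,0,0.012],"twist": 0},{"jaw": 0.65,"travel": [0,0,0.026],"twist": 0},{"jaw": 0.65,"travel": [0,0,0.04],"twist": 0},{"jaw": 0.65,"travel": [0,0,0.052],"twist": 0},{"jaw": 0.65,"travel": [0,0,0.064],"twist": 0},{"jaw": 0.65,"travel": [0,0,0.072],"twist": 0},{"jaw": 0.65,"travel": [0,0,0.077],"twist": 0},{"jaw": 0.65,"travel": [0,0,0.077],"twist": 0}]}}

```text
t: 8.82
eef_pos: [503.3, 209.5, 112.9]
tcp_rot: [-3.141, -0.001, -3.021]
ft_force: [0.2, 0.4, -0.1]
opening: 0.65
grip_force: 0.0
```

Emit:
{"fn": "drive_tool", "kwargs": {"targets": [{"jaw": 0,"travel": [0,0,0],"twist": 0},{"jaw": 0,"travel": [0,0,0],"twist": 0},{"jaw": 0,"travel": [0,0,0],"twist": 0},{"jaw": 0,"travel": [0,0,0],"twist": 0},{"jaw": 0,"travel": [0,0,0],"twist": 0},{"jaw": 0,"travel": [0,0,0],"twist": 0},{"jaw": 0,"travel": [0,0,0],"twist": 0},{"jaw": 0,"travel": [0,0,0],"twist": 0}]}}

```text
t: 9.48
eef_pos: [503.7, 209.5, 113.9]
tcp_rot: [3.142, 0.0, -3.021]
ft_force: [-0.1, 1.1, 0.9]
opening: 0.275
grip_force: 30.0
```

Gripped: the opening is 26 mm at 30 N. Now I lift it straight out.

Emit:
{"fn": "drive_tool", "kwargs": {"targets": [{"jaw": 0,"travel": [0,0,-0.008],"twist": 0},{"jaw": 0,"travel": [0,0,-0.02],"twist": 0},{"jaw": 0,"travel": [0,0,-0.034],"twist": 0},{"jaw": 0,"travel": [0,0,-0.048],"twist": 0},{"jaw": 0,"travel": [0,0,-0.062],"twist": 0},{"jaw": 0,"travel": [0,0,-0.076],"twist": 0},{"jaw": 0,"travel": [0,0,-0.09],"twist": 0},{"jaw": 0,"travel": [0,0,-0.1],"twist": 0}]}}

```text
t: 10.15
eef_pos: [503.6, 209.6, 215.2]
tcp_rot: [3.141, 0.001, -3.021]
ft_force: [0.5, 0.1, -2.3]
opening: 0.275
grip_force: 30.0
```

Run:
```python
from h import *
T=np.load("pics/top0.npy",allow_pickle=True).item()
print(blob(T,21,35,70,(425,200,465,275),80,60))
go(572,-299,215,.15)
w=read_camera("wrist");print(blob(w,5,20,293))
```

```text
{'px': [439.8, 233.2], 'xy': [572.4, -299.1], 'size': [102.3, 46.9], 'yaw': 0.151}
at [503.6 209.6 215.2] [ 3.141e+00  1.000e-03 -3.021e+00] F [ 0.5  0.1 -2.3] t 10.15 open 0.28 -> travel [-6.900e-03 -5.131e-01  1.000e-04] twist -0.03
{'px': [317.9, 268.9], 'xy': [475.3, 207.4], 'size': [51.1, 26.7], 'yaw': 0.12}
```

Emit:
{"fn": "drive_tool", "kwargs": {"targets": [{"jaw": 0,"travel": [0,-0.015,0],"twist": 0},{"jaw": 0,"travel": [-0.001,-0.045,0],"twist": -0.01},{"jaw": 0,"travel": [-0.001,-0.08,0],"twist": -0.01},{"jaw": 0,"travel": [-0.001,-0.115,0],"twist": -0.02},{"jaw": 0,"travel": [-0.001,-0.15,0],"twist": -0.03},{"jaw": 0,"travel": [-0.002,-0.185,0],"twist": -0.03},{"jaw": 0,"travel": [-0.002,-0.22,0],"twist": -0.03},{"jaw": 0,"travel": [-0.002,-0.255,0],"twist": -0.03}]}}

```text
t: 10.87
eef_pos: [535.8, -45.0, 213.4]
tcp_rot: [3.141, -0.001, -2.991]
ft_force: [1.4, 0.3, -2.0]
opening: 0.275
grip_force: 30.0
```

Emit:
{"fn": "drive_tool", "kwargs": {"targets": [{"jaw": 0,"travel": [0,-0.03,0],"twist": 0},{"jaw": 0,"travel": [0,-0.06,0],"twist": 0},{"jaw": 0,"travel": [0,-0.09,0],"twist": 0},{"jaw": 0,"travel": [0,-0.12,0],"twist": 0},{"jaw": 0,"travel": [0,-0.15,0],"twist": 0},{"jaw": 0,"travel": [0,-0.18,0],"twist": 0},{"jaw": 0,"travel": [0,-0.2,0],"twist": 0},{"jaw": 0,"travel": [0,-0.21,0],"twist": 0}]}}

```text
t: 11.53
eef_pos: [567.4, -253.4, 212.8]
tcp_rot: [3.141, -0.001, -2.993]
ft_force: [-0.4, -0.3, -3.6]
opening: 0.271
grip_force: 30.0
```

Run:
```python
from h import *
go(569,-297.5,215,.15)
w=read_camera("wrist");print(blob(w,21,35,70,None,80,60),blob(w,5,20,293))
```

```text
at [ 567.4 -253.4  212.8] [ 3.141e+00 -1.000e-03 -2.993e+00] F [-0.4 -0.3 -3.6] t 11.5333 open 0.27 -> travel [ 0.0049 -0.0439 -0.0022] twist -0.002
{'px': [97.0, 63.2], 'xy': [441.0, -493.0], 'size': [71.2, 55.0], 'yaw': 0.436} {'px': [313.6, 257.4], 'xy': [536.9, -256.6], 'size': [53.6, 26.2], 'yaw': 0.142}
```

Run:
```python
from h import *
w=read_camera("wrist");h=cv2.cvtColor(w["frame"],cv2.COLOR_RGB2HSV)
m=cv2.inRange(h,(21,80,60),(38,255,255));v,u=np.nonzero(m)
p=ray(w,np.c_[u,v],70)[:,:2];k=(abs(p[:,0]-570)<80)&(abs(p[:,1]+299)<50)
print(k.sum());q=p[k];print(cv2.minAreaRect(q.astype(np.float32)),np.c_[u,v][k].min(0),np.c_[u,v][k].max(0))
a=.15;X=q@[np.cos(a),np.sin(a)];Y=q@[-np.sin(a),np.cos(a)]
print("along X",np.percentile(X,[0,5,50,95,100]).round(1),"Y",np.percentile(Y,[0,5,50,95,100]).round(1))
print(np.histogram(Y,12),np.histogram(X,12))
c=np.array([569,-297.5]);print("target X,Y",c@[np.cos(a),np.sin(a)],c@[-np.sin(a),np.cos(a)])
```

```text
846
((569.9263916015625, -298.77374267578125), (103.12349700927734, 46.61792755126953), 8.278229713439941) [251 170] [296 265]
along X [467.2 467.6 503.6 569.2 570.4] Y [-404.1 -403.3 -398.7 -358.2 -357. ]
(array([327, 122,  31,  40,  35,  39,  30,  33,  31,  16,  17, 125]), array([-404.05005379, -400.12921895, -396.20838411, -392.28754927,
       -388.36671443, -384.4458796 , -380.52504476, -376.60420992,
       -372.68337508, -368.76254024, -364.8417054 , -360.92087056,
       -357.00003573])) (array([238,  58,  64,  53,  56,  42,  32,  33,  37,  32,  34, 167]), array([467.21270758, 475.80937639, 484.40604519, 493.002714  ,
       501.59938281, 510.19605161, 518.79272042, 527.38938923,
       535.98605804, 544.58272684, 553.17939565, 561.77606446,
       570.37273326]))
target X,Y 518.1528989347123 -379.18969306345053
```

The pocket outline is fully visible in the wrist view: 103 x 47 mm, centre (570,-299), yaw 0.145. I'll go over it at (570,-298.3).

Emit:
{"fn": "drive_tool", "kwargs": {"targets": [{"jaw": 0,"travel": [0.001,-0.015,0],"twist": 0},{"jaw": 0,"travel": [0.003,-0.03,0],"twist": 0},{"jaw": 0,"travel": [0.004,-0.04,0],"twist": 0},{"jaw": 0,"travel": [0.004,-0.045,0],"twist": 0},{"jaw": 0,"travel": [0.004,-0.045,0],"twist": 0},{"jaw": 0,"travel": [0.004,-0.045,0.02],"twist": 0},{"jaw": 0,"travel": [0.004,-0.045,0.04],"twist": 0},{"jaw": 0,"travel": [0.004,-0.045,0.04],"twist": 0}]}}

```text
t: 12.3
eef_pos: [568.9, -294.7, 170.3]
tcp_rot: [3.138, -0.004, -2.991]
ft_force: [-0.3, 0.3, -3.2]
opening: 0.272
grip_force: 30.0
```

Emit:
{"fn": "drive_tool", "kwargs": {"targets": [{"jaw": 0,"travel": [0,0,0.02],"twist": 0},{"jaw": 0,"travel": [0,0,0.04],"twist": 0},{"jaw": 0,"travel": [0,0,0.05],"twist": 0},{"jaw": 0,"travel": [0,0,0.05],"twist": 0},{"jaw": 0,"travel": [0,0,0.05],"twist": 0}]}}

```text
t: 12.72
eef_pos: [570.6, -296.0, 124.4]
tcp_rot: [3.141, 0.0, -2.991]
ft_force: [-0.5, -0.7, -2.7]
opening: 0.275
grip_force: 30.0
```

Run:
```python
from h import *
go(570,-298.3,110,.147)
w=read_camera("wrist");h=cv2.cvtColor(w["frame"],cv2.COLOR_RGB2HSV)
def pts(lo,hi,s,z):
    v,u=np.nonzero(cv2.inRange(h,(lo,s,60),(hi,255,255)));p=ray(w,np.c_[u,v],z)[:,:2]
    k=(abs(p[:,0]-570)<70)&(abs(p[:,1]+299)<45);return p[k]
a=.147;A=np.array([[np.cos(a),-np.sin(a)],[np.sin(a),np.cos(a)]])
for n,p in(("yellow",pts(21,38,80,70)),("orange top",pts(5,18,110,190))):
    q=(p-[570,-298.3])@A;print(n,len(q),"x",np.percentile(q[:,0],[0,2,98,100]).round(1),"y",np.percentile(q[:,1],[0,2,98,100]).round(1))
```

```text
at [ 570.6 -296.   124.4] [ 3.141  0.    -2.991] F [-0.5 -0.7 -2.7] t 12.7167 open 0.28 -> travel [ 0.001  -0.0022  0.0144] twist 0.003
yellow 602 x [-51.8 -51.8  -9.6  -4.6] y [-24.2 -23.5  22.1  22.3]
orange top 9047 x [-51.2 -49.   40.5  41.3] y [-51.8 -24.7  31.4  39. ]
```

Emit:
{"fn": "drive_tool", "kwargs": {"targets": [{"jaw": 0,"travel": [0.001,-0.003,0],"twist": 0},{"jaw": 0,"travel": [0.001,-0.003,0.01],"twist": 0},{"jaw": 0,"travel": [0.001,-0.003,0.02],"twist": 0},{"jaw": 0,"travel": [0.001,-0.003,0.03],"twist": 0},{"jaw": 0,"travel": [0.001,-0.003,0.04],"twist": 0},{"jaw": 0,"travel": [0.001,-0.003,0.04],"twist": 0}]}}

```text
t: 13.27
eef_pos: [568.7, -298.5, 80.9]
tcp_rot: [3.139, -0.003, -2.992]
ft_force: [-0.6, 0.1, -3.6]
opening: 0.268
grip_force: 30.0
```

```bash
python3 -c "
from h import *
go(570,-299,42,.147)"
```

```text
at [ 568.7 -298.5   80.9] [ 3.139e+00 -3.000e-03 -2.992e+00] F [-0.6  0.1 -3.6] t 13.2667 open 0.27 -> travel [-0.0013 -0.0007  0.0389] twist 0.003
```

Free going, no contact. I'll continue down in slow steps.

Emit:
{"fn": "drive_tool", "kwargs": {"targets": [{"jaw": 0,"travel": [0,0,0.006],"twist": 0},{"jaw": 0,"travel": [0,0,0.012],"twist": 0},{"jaw": 0,"travel": [0,0,0.018],"twist": 0},{"jaw": 0,"travel": [0,0,0.024],"twist": 0},{"jaw": 0,"travel": [0,0,0.029],"twist": 0},{"jaw": 0,"travel": [0,0,0.032],"twist": 0},{"jaw": 0,"travel": [0,0,0.034],"twist": 0},{"jaw": 0,"travel": [0,0,0.034],"twist": 0}]}}

```text
t: 13.93
eef_pos: [569.7, -299.1, 49.3]
tcp_rot: [3.141, -0.0, -2.991]
ft_force: [0.3, -0.4, -2.7]
opening: 0.273
grip_force: 30.0
```

Emit:
{"fn": "drive_tool", "kwargs": {"targets": [{"jaw": 0,"travel": [0,0,0.001],"twist": 0},{"jaw": 0,"travel": [0,0,0.002],"twist": 0},{"jaw": 0,"travel": [0,0,0.003],"twist": 0},{"jaw": 0,"travel": [0,0,0.003],"twist": 0}]}}

```text
t: 14.27
eef_pos: [569.8, -299.2, 46.6]
tcp_rot: [3.141, 0.0, -2.991]
ft_force: [-0.5, -0.1, -2.9]
opening: 0.276
grip_force: 30.0
```

Emit:
{"fn": "drive_tool", "kwargs": {"targets": [{"jaw": 0,"travel": [0,0,0.002],"twist": 0},{"jaw": 0,"travel": [0,0,0.004],"twist": 0},{"jaw": 0,"travel": [0,0,0.0045],"twist": 0},{"jaw": 0,"travel": [0,0,0.0045],"twist": 0}]}}

```text
t: 14.6
eef_pos: [569.7, -299.1, 42.0]
tcp_rot: [3.141, -0.0, -2.991]
ft_force: [-0.2, -0.6, -3.1]
opening: 0.271
grip_force: 30.0
```

Emit:
{"fn": "drive_tool", "kwargs": {"targets": [{"jaw": 0,"travel": [0,0,0.001],"twist": 0},{"jaw": 0,"travel": [0,0,0.0015],"twist": 0},{"jaw": 0,"travel": [0,0,0.0015],"twist": 0}]}}

```text
t: 14.85
eef_pos: [569.9, -299.2, 40.9]
tcp_rot: [-3.142, 0.0, -2.991]
ft_force: [-0.4, -0.2, 0.7]
opening: 0.27
grip_force: 30.0
```

The floor now carries the weight (Fz went from -3.1 to +0.7 N). Release.

Emit:
{"fn": "drive_tool", "kwargs": {"targets": [{"jaw": 0.6,"travel": [0,0,0],"twist": 0},{"jaw": 0.6,"travel": [0,0,0],"twist": 0},{"jaw": 0.6,"travel": [0,0,0],"twist": 0},{"jaw": 0.6,"travel": [0,0,0],"twist": 0},{"jaw": 0.6,"travel": [0,0,0],"twist": 0},{"jaw": 0.6,"travel": [0,0,0],"twist": 0},{"jaw": 0.6,"travel": [0,0,0],"twist": 0}]}}

```text
t: 15.43
eef_pos: [569.8, -299.2, 40.7]
tcp_rot: [3.142, 0.0, -2.991]
ft_force: [0.3, 0.1, -0.1]
opening: 0.594
grip_force: 0.0
```

Emit:
{"fn": "drive_tool", "kwargs": {"targets": [{"jaw": 0.6,"travel": [0,0,-0.01],"twist": 0},{"jaw": 0.6,"travel": [0,0,-0.025],"twist": 0},{"jaw": 0.6,"travel": [0,0,-0.045],"twist": 0},{"jaw": 0.6,"travel": [0,0,-0.07],"twist": 0},{"jaw": 0.6,"travel": [0,0,-0.1],"twist": 0},{"jaw": 0.6,"travel": [0,0,-0.13],"twist": 0},{"jaw": 0.6,"travel": [0,0,-0.15],"twist": 0},{"jaw": 0.6,"travel": [0,0,-0.15],"twist": 0}]}}

```text
t: 16.1
eef_pos: [571.3, -300.1, 196.3]
tcp_rot: [-3.136, 0.006, -2.991]
ft_force: [0.1, 0.1, 1.3]
opening: 0.6
grip_force: 0.0
```

Run:
```python
from h import *
go(570,-299,190,.147)
w=read_camera("wrist")
for z in (115,120,125): print(z,blob(w,5,18,z))
s=read_camera("scene");s0=np.load("pics/scene0.npy",allow_pickle=True).item()
for n,r,b in(("green",(50,85),(325,200,355,240)),("blue",(100,125),(350,200,378,235))): print(n,blob(s0,*r,138,b,90)["px"],blob(s,*r,138,b,90)["px"])
```

```text
at [ 571.3 -300.1  196.3] [-3.136  0.006 -2.991] F [0.1 0.1 1.3] t 16.1 open 0.6 -> travel [0.0011 0.0013 0.0063] twist 0.003
115 {'px': [320.0, 230.7], 'xy': [566.4, -298.1], 'size': [88.6, 27.0], 'yaw': 0.14}
120 {'px': [320.0, 230.7], 'xy': [565.3, -298.3], 'size': [87.1, 26.5], 'yaw': 0.14}
125 {'px': [320.0, 230.7], 'xy': [564.1, -298.5], 'size': [85.6, 26.0], 'yaw': 0.14}
green [346.2, 219.9] [346.0, 219.9]
blue [363.7, 217.4] [363.7, 217.4]
```

Orange stands in the pocket with its top at about z=120, aligned with the case. Blue and green have not moved, and the gripper is clear, so I'm handing in.

```bash
python3 -c "
from cell import *
print(job_done())"
```

```text
the job is handed in; nothing more can be done
None
```

The orange cartridge was pressed, sprang up, and now stands upright in the yellow-edged pocket; the job is handed in, with no verdict shown, and blue and green still latched (I didn't re-measure grey or the other desk items).

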